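Raise the overhead camera column

TASK

Get the overhead camera up for filming at the board: first press the pedal on the foot of the camera column right down to its stop and let it spring back up, which frees the travel catch. Then squeeze the release button into the grip block on top of the column and, keeping it squeezed, pull the telescope straight up past its first stop to its second stop (both tubes fully out). The column sinks back by itself, so finish while still holding the grip with the button squeezed and the column fully extended; leave the other things on the worktop where they are.

Things in the scene. Friction and masses are not known exactly. Their poses are not given: they have to be found in the camera images.
- column: camera column; origin on the worktop on its vertical axis, z up. Dark foot plate 235 x 120 x 12 mm (x -180 to +55), fixed to the worktop; tube 38 mm thick, collar 50 mm thick up to z 154. Local -x is the pedal side, facing the robot within 0.25 rad; local +y is where the camera boom points. All numbers in other entries: mm in this frame, telescope retracted
- grip: black block on top of the telescope, 40 (x) x 38 (y) x 52 (z), origin at the centre of its underside (z 158 retracted, 278 extended), axes as the column. Its top, ribbed +x face and -x face (the button) are free: pinch it along local x from above, one finger on the button, the other across from it (30 N or more); 47 wide over the button, 41 with it home. Moves with boom and camera, about 0.4 kg
- camera_lens (a point): lens of the camera, which looks down from the end of a 12 mm thick boom that leaves the grip's +y face 18 over its underside; the camera is 60 x 42 x 34, centred at y 190, its top 31 over the grip's underside
- grip_center (a point): point inside the grip block on the column axis, 29 over its underside and 23 below its top, level with the middle of the button: the place to pinch
- button_face (a point): centre of the outer face of the grey release button on the grip's -x face; the button is 26 wide (y) and 34 high and stands 7 proud
- button (a joint): travel of the release button into the grip, 0 = out, 0.006 = home; sprung, 4 N to start and 11 N home. It must stay in by at least 0.0055 for the telescope to be free to leave its rest position
- pedal_tread (a point): point on the top face of the pedal's rubber tread, 70 from its hinge, where to press (with shut fingers, straight down). Released it is at x -147, z 63; at the stop at x -155, z 40. The tread is 44 wide (y), ends 22 farther out, and slopes up towards its free end at 0.40 rad when released, 0.05 at the stop; the rubber gives about 2.5
- pedal (a joint): angle of the pedal, 0 = released, 0.35 = down on its stop; hinged along local y at x -85, z 30, sprung: about 4 N at the tread to start, 9 N at the stop; springs back when let go
- catch (a joint): travel of the steel travel-catch bar that runs from the pedal into the tube, 0 = telescope blocked, more than 0.005 = free. The pedal drags it out to about 0.008 near its stop and it stays out when the pedal comes back
- inner_tube (a joint): how far the inner tube (with the grip) is pulled out of the middle tube, 0 to 0.060 m. It comes first, with about 7 N up: its end is the first stop
- middle_tube (a joint): how far the middle tube is pulled out of the fixed outer tube, 0 to 0.060 m. It follows when one pulls on beyond the first stop with about 15 N: its end is the second stop, the grip then 120 mm over its rest height. Springs and weight draw both most of the way back when let go
- board: wooden chopping board under the camera, about 240 x 340 x 21, fixed; origin under its centre, left of the column
- garlic: garlic bulb on the board, bystander
- sardines: low oblong food tub on the board, 63 x 105 x 24, bystander
- mug_tea: dark mug to the right of the column, 107 high, bystander
- honey_jar: small jar to the right of the column, 86 high, bystander
- egg_timer: round kitchen timer to the right of the column, 59 high, bystander

How it is judged:
By the outcome, as a careful person would: the job done as asked, in the order asked, and still so for the second after the job is handed in, while the arm keeps its last pose, push and grip.
It also fails if it takes over 42 s, if anything falls off the work surface, if the arm or the gripper's body presses on something with over 40 N, if the wrist force passes 120 N, or if a joint passes its speed limit or range.

ROBOT

A 6-joint arm with a two-finger parallel gripper is mounted at the origin on a cart in front of the work surface, level with it; the furniture and walls round the work are solid. World frame = base frame: x ahead of the robot, y to its left, z up, the work surface at z = 0. Lengths are in m, angles in rad, forces in N, time in s.
With the tool pointing down it reaches from about 0.35 to 0.975 m from the base axis. Payload 4.9 kg.
Tool frame: the origin (TCP) lies midway between the tips of the shut fingers; the grasp point (between the pads) lies 19 mm behind it; z points along the fingers, y is the line along which they close (so a half turn about z gives the same grasp; the last joint's range is limited). The gripper opens to 85 mm and grips with 20 to 120 N. Pads are 22 mm wide; open, the fingers measure 114 mm over their backs; the gripper's body (76 mm by 85 mm) begins 54 mm behind the grasp point. The pads swing forward as they close: fully open they stand 13 mm farther back than shut.
Start: joints at [1.067, 0.053, 1.613, -0, 1.476, -0.119], TCP at [0.235, 0.579, 0.231] pointing down, gripper open.
Joint ranges: [-3.01, 3.01], [-1.01, 2.22], [0.06, 2.58], [-1.02, 4.17], [0.09, 2.62], [-3.14, 3.14]. Speed limits (rad/s): [2.57, 2.57, 3.14, 3.14, 3.14, 3.14].

INTERFACE

Orientations are given as a unit quaternion [w, x, y, z].
In Python, from plant import manip gives the robot as it stands.
- The arm moves only by the tool move_arm, never from a script. Its argument "increments" is one flat list of numbers, 5 for each row, row after row: the shift along the tool's x, y, z in mm, then the turn about the tool's z in rad, then the opening, from 0 (shut) to 1 (fully open). In form: [tx, ty, tz, spin, jaw, tx, ty, tz, spin, jaw, ...]. A call has 1 to 8 rows; each row shifts and turns the commanded pose from where the row before left it, along the tool's axes as they then stand; what a row does not reach is not made up. A row lasts 1/12 s, in which the tool goes at most 41.7 mm and 7.16 degrees, less where a joint would pass 70% of its speed; a pose out of reach is approached as far as the arm can. A call with a gripper value outside its range is refused whole. The fingers move at their own pace and stop on an object; the grip force is fixed at half the most. Time passes only in rows, so rows that do not move let the fingers close. It gives the time, the measured TCP pose, the force, the opening and the grip force at its end, in the units of the state.
- manip.state(): the state, without advancing time (a new reading comes with each control period).
- manip.grab_frame(name): name is "scene" or "top"; returns a dict with "image" (384x512x3 uint8, blue, green, red), "fov_y" (degrees; the focal length in pixels is half the picture's height over the tangent of half this angle, whatever the lens; pixels are square), "cx", "cy" (the principal point, pixels), "eye" and "rotation" of the camera in the world. Camera axes: x right, y down, z forward; pixel columns grow to the right and rows downward; lengths in m; the calibration is good to about 2 mm. A picture is of the moment at which its call begins. There is no depth.
- manip.job_done(): hands the job in; it is judged then, once.
The state is a dict: "time": time; "joint_pos": joint angles; "joint_vel": joint speeds; "joint_efforts": joint torques, N m; "tool_pos": TCP position; "tool_rot": TCP orientation; "contact_force": force on the tool from outside, world axes, zero at the start; "ft_torque": the same for the moment, N m; "gripper_width": opening from 0.0 (shut) to 1.0 (fully open); "grasp_force": force on a finger pad.
Only numpy, scipy, OpenCV 4.12 (cv2) and the standard library are available. Lean on these libraries where they do the work, as an engineer would, in place of code of your own. Each camera call takes 0.05 s, during which the arm holds its last target. There are 200 camera calls.

## Working session

There is one attempt and no reset: what is moved stays moved. The work goes in short steps, Python scripts to look and compute and a tool call to move; the robot and the scene stay as the last step left them, time stands still between calls to the robot, and variables do not carry over. Pictures are saved under pics/ and viewed, at most 10 in all, crops included, and the job is handed in when it is done.

Besides the shell and the picture viewer there is one more tool, called after "Request:" as a command line: name --argument value ..., lists and objects as JSON in quotes. move_arm: Moves the arm, as the interface text tells. Its arguments: {"type":"object","properties":{"increments":{"type":"array"}},"required":["increments"]}

```bash
mkdir -p pics; cat > h.py <<'E'
import numpy as np, cv2, pickle
def save(name,fn):
    from plant import manip
    f=manip.grab_frame(name); cv2.imwrite(f'pics/{fn}.png',f['image']); pickle.dump(f,open(f'pics/{fn}.pkl','wb')); return f
def load(fn): return pickle.load(open(f'pics/{fn}.pkl','rb'))
def foc(f): return f['image'].shape[0]/2/np.tan(np.radians(f['fov_y'])/2)
def proj(f,P):
    R=np.array(f['rotation']); R=R.reshape(3,3)
    c=(np.atleast_2d(P)-f['eye'])@R
    return np.c_[c[:,0]/c[:,2]*foc(f)+f['cx'],c[:,1]/c[:,2]*foc(f)+f['cy']]
def ray(f,u,v,z):
    d=np.array(f['rotation']).reshape(3,3)@np.array([(u-f['cx'])/foc(f),(v-f['cy'])/foc(f),1])
    e=np.array(f['eye']); return e+d*(z-e[2])/d[2]
E
python3 - <<'E'
from h import *
from plant import manip
for n in('scene','top'):
    f=save(n,n+'0'); print(n,f['fov_y'],f['cx'],f['cy'],f['eye'],f['rotation'])
print(manip.state())
E
```

```text
scene 44.56987863749236 250.28087966121123 196.80958192256512 [0.79292067 0.979231   0.97282875] [-0.05716295  0.10305799  0.88333554 -0.45368466]
top 47.13293934255968 253.89575303450792 189.01506583082872 [-0.47376107 -0.2262381   1.40733235] [-0.23764173  0.70071582 -0.63665357  0.21724634]
{'time': 0.1, 'joint_pos': array([ 1.06701205e+00,  5.33085018e-02,  1.61419535e+00,  1.09629947e-05,
        1.47600462e+00, -1.19028746e-01]), 'joint_vel': array([-0.00073775, -0.000876  , -0.00168329, -0.00025594, -0.00017186,
       -0.00080481]), 'joint_efforts': array([ 5.91390744e-04, -3.94897449e+01, -3.71365821e+01, -8.08914024e-05,
        3.91437105e-03, -6.92543409e-07]), 'tool_pos': array([0.23431374, 0.57878841, 0.23015192]), 'tool_rot': array([-2.98694041e-04,  1.91193761e-01,  9.81551847e-01, -9.10161656e-04]), 'contact_force': array([-1.0080445 ,  0.59456395,  0.00225067]), 'ft_torque': array([ 0.01405268, -0.0339674 , -0.0107161 ]), 'grasp_force': 0.0, 'gripper_width': 1.0002870288875403}
```

View pics/scene0.png

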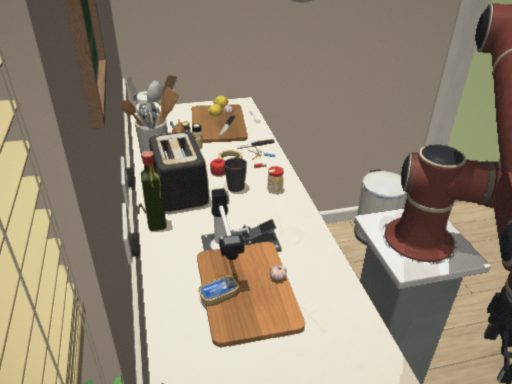

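View pics/top0.png

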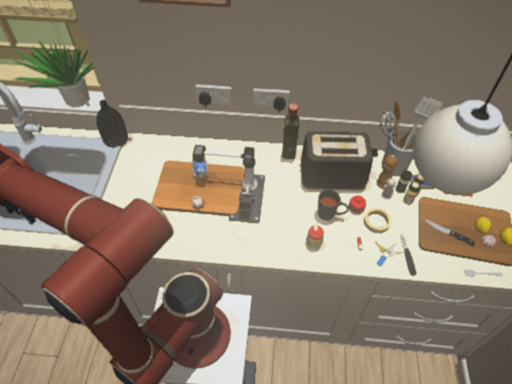

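The scene picture shows the grip near (219,200), camera (231,245) and pedal (262,230). In the top picture the grip is near (249,158), the camera (199,152) and the pedal (246,200). Rotations are quaternions, so I'll zoom in with that fixed.

```bash
sed -i '1a from scipy.spatial.transform import Rotation as Ro\ndef RM(f): q=f["rotation"]; return Ro.from_quat([q[1],q[2],q[3],q[0]]).as_matrix()' h.py
sed -i "s/R=np.array(f\['rotation'\]); R=R.reshape(3,3)/R=RM(f)/; s/np.array(f\['rotation'\]).reshape(3,3)@/RM(f)@/" h.py
python3 - <<'E'
from h import *
a=load('scene0');b=load('top0')
ca=cv2.resize(a['image'][180:270,190:290],None,fx=4,fy=4,interpolation=2); cb=cv2.resize(b['image'][135:225,185:275],None,fx=4.4,fy=4.4,interpolation=2)
o=np.zeros((400,796,3),np.uint8);o[:360,:400]=ca;o[:396,400:796]=cb
cv2.imwrite('pics/z.png',o)
for f,u in((a,(240,248)),(b,(265,215))): print(ray(f,*u,0.012))
print(proj(a,[[0,0,0]]),proj(b,[[0,0,0]]))
E
```

```text
[ 0.56527509 -0.07049166  0.012     ]
[ 0.47408065 -0.18111765  0.012     ]
[[417.95619063 238.41460377]] [[197.04983418 334.17249645]]
```

View pics/z.png

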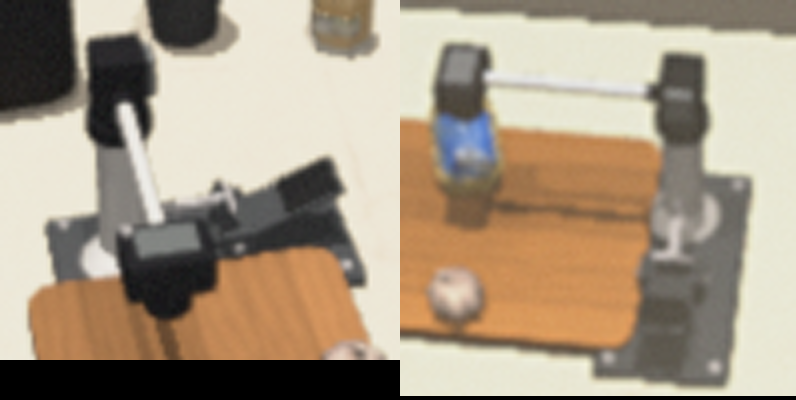

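```bash
cat > fit.py <<'E'
from h import *
from scipy.optimize import least_squares
a=load('scene0');b=load('top0')
A=[((48,220),(55,-60,12)),((365,285),(-180,60,12)),((168,240),(0,190,189))]
B=[((750,178),(55,-60,12)),((728,385),(-180,-60,12)),((593,377),(-180,60,12)),((463,66),(0,190,189))]
A=[(np.array(p)/4+[190,180],l) for p,l in A]; B=[((np.array(p)-[400,0])/4.4+[185,135],l) for p,l in B]
def W(s,l):
    l=np.atleast_2d(l)/1000.; c,n=np.cos(s[2]),np.sin(s[2])
    return np.c_[s[0]+c*l[:,0]-n*l[:,1],s[1]+n*l[:,0]+c*l[:,1],l[:,2]]
def res(s): return np.concatenate([(proj(f,W(s,[l for _,l in L]))-[p for p,_ in L]) for f,L in((a,A),(b,B))])
if __name__=='__main__':
    r=least_squares(lambda s:res(s).ravel(),[.55,-.1,0]); s=r.x; print(s); print(res(s).round(1)); np.save('s.npy',s)
    ims=[]
    for f,(x0,y0),k in((a,(190,180),4),(b,(185,135),4.4)):
        im=cv2.resize(f['image'][y0:y0+90,x0:x0+90],None,fx=k,fy=k,interpolation=2)
        def ln(P):
            q=((proj(f,W(s,P))-[x0,y0])*k).astype(int); cv2.polylines(im,[q],True,(0,0,255),1)
        ln([(55,-60,12),(55,60,12),(-180,60,12),(-180,-60,12)])
        for z in(158,210): ln([(20,-19,z),(20,19,z),(-20,19,z),(-20,-19,z)])
        ln([(-167,-22,71),(-167,22,71),(-147,22,63),(-147,-22,63)])
        ln([(-30,169,189),(30,169,189),(30,211,189),(-30,211,189)])
        ims.append(cv2.resize(im,(396,396)))
    cv2.imwrite('pics/fit.png',np.hstack(ims))
    for l in((0,0,187),(-147,0,63),(-155,0,40)): print(l,W(s,l))
E
python3 fit.py
```

```text
[ 0.61781465 -0.10339644 -0.01775253]
[[-1.2 -1.3]
 [ 1.2 -3. ]
 [-0.4 -0.5]
 [ 0.2 -0.5]
 [-0.9  0.2]
 [-1.6 -1. ]
 [-1.4  0.3]]
(0, 0, 187) [[ 0.61781465 -0.10339644  0.187     ]]
(-147, 0, 63) [[ 0.47083782 -0.10078695  0.063     ]]
(-155, 0, 40) [[ 0.46283908 -0.10064494  0.04      ]]
```

View pics/fit.png

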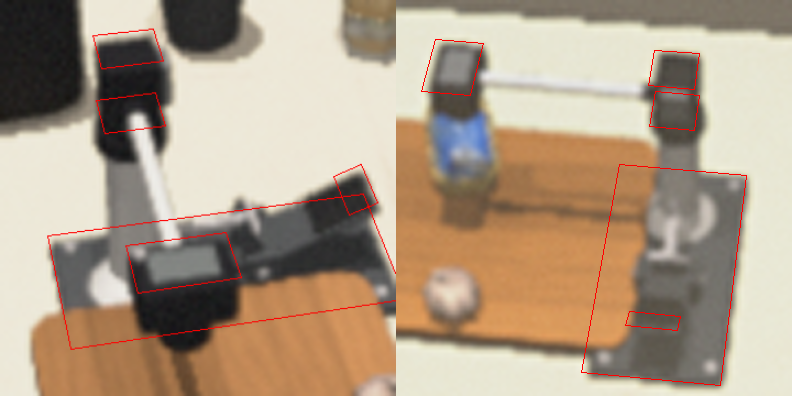

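The model overlay fits to about 1 px. In the top picture the grip and tread lie about 1 px further right (−y). I'll refine with a brightened enlargement.

```bash
python3 - <<'E'
from h import *
a=load('scene0');b=load('top0'); T=[]
for f,x0,y0 in((a,205,185),(a,245,210),(b,230,140),(b,230,185)):
    im=f['image'][y0:y0+37,x0:x0+49].astype(float)
    im=(np.clip(im/130,0,1)**.6*255).astype(np.uint8)
    im=cv2.resize(im,None,fx=8,fy=8,interpolation=2)
    for i in range(0,49,5): cv2.line(im,(i*8+4,0),(i*8+4,6 if (x0+i)%10 else 14),(0,0,255)); 
    for i in range(0,37,5): cv2.line(im,(0,i*8+4),(6 if (y0+i)%10 else 14,i*8+4),(0,0,255))
    T.append(im)
cv2.imwrite('pics/z2.png',np.vstack([np.hstack(T[:2]),np.hstack(T[2:])]))
E
```

```text
(no output)
```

View pics/z2.png

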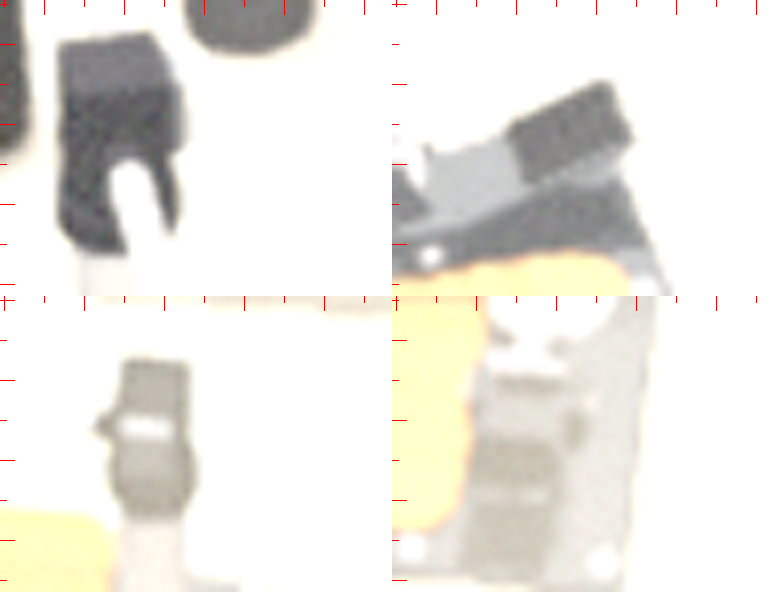

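Grip top face and tread end are now clear: scene grip top corners at (212,190), (224,189), (226,195), (212,197) and tread end (271.5,219.5), (274.5,227). In the top picture, grip back edge (245,147.5)–(253,147.5) and tread end (238.5,219)–(248.5,220).

```bash
cat > fit2.py <<'E'
from fit import *
e=(-167.3,71.6)
SA=[((205,185),[((58,42),(20,-19,210)),((152,32),(-20,-19,210)),((170,85),(-20,19,210)),((62,95),(20,19,210))]),
    ((245,210),[((215,80),(e[0],-22,e[1])),((241,140),(e[0],22,e[1]))])]
SB=[((230,140),[((122,64),(20,19,210)),((188,64),(20,-19,210))]),
    ((230,185),[((73,276),(e[0],22,e[1])),((153,282),(e[0],-22,e[1]))])]
cv=lambda S:[((np.array(p)-3.5)/8+o,l) for o,L in S for p,l in L]
A2=cv(SA)+[((168/4+190-.4,240/4+180-.4),(0,190,189))]; B2=cv(SB)+[((63/4.4+185-.4,66/4.4+135-.4),(0,190,189)),((350/4.4+185-.4,178/4.4+135-.4),(52,-58,12))]
def res2(s,d):
    return np.concatenate([proj(f,W(s,[l for _,l in L])+0)-[p for p,_ in L] +d[i] for i,(f,L) in enumerate(((a,A2),(b,B2)))])
z=np.zeros((2,2))
s=least_squares(lambda s:res2(s,z).ravel(),[.61,-.1,0],loss='soft_l1').x;print(s);print(res2(s,z).round(1).tolist())
# with small per-camera pixel offsets (calibration error ~2mm), prior 0.6px
r=least_squares(lambda q:np.r_[res2(q[:3],q[3:].reshape(2,2)).ravel(),q[3:]/.6*.7],np.r_[s,0,0,0,0]).x;print(r.round(4))
for nm,f,L,i in (('a',a,A2,0),('b',b,B2,1)):
    q=least_squares(lambda s:(proj(f,W(s,[l for _,l in L]))-[p for p,_ in L]).ravel(),s).x;print(nm,q.round(4))
np.save('s.npy',s)
E
python3 fit2.py
```

```text
[ 0.619707   -0.10199107 -0.01465896]
[[-1.3, -1.3], [0.7, -1.7], [0.8, -0.8], [0.3, -0.4], [0.4, -2.1], [0.8, -0.9], [-0.4, 0.4], [-1.4, -1.6], [0.6, -0.7], [-1.7, -10.6], [0.1, -10.3], [-1.3, 0.4], [-0.3, -0.0]]
[ 0.6132 -0.1048 -0.0199 -1.8098  1.496   0.1353  2.0071]
a [ 0.6212 -0.0979 -0.0115]
b [ 0.6001 -0.1071 -0.0245]
```

```bash
sed -i 's/((73,276),/((78,196),/; s/((153,282),/((161,198),/' fit2.py; python3 fit2.py; python3 - <<'E'
from fit import *
s=np.load('s.npy')
for l in((0,0,187),(-147,0,63),(-155,0,40)): print(l,W(s,l))
ims=[]
for f,x0,y0 in((a,205,185),(a,245,210),(b,230,140),(b,230,185)):
    im=cv2.resize((np.clip(f['image'][y0:y0+37,x0:x0+49]/130.,0,1)**.6*255).astype(np.uint8),None,fx=8,fy=8,interpolation=2)
    def ln(P):
        q=((proj(f,W(s,P))-[x0,y0])*8+3.5).astype(int); cv2.polylines(im,[q],True,(0,0,255),1)
    ln([(55,-60,12),(55,60,12),(-180,60,12),(-180,-60,12)])
    for z in(158,210): ln([(20,-19,z),(20,19,z),(-20,19,z),(-20,-19,z)])
    ln([(-27,-13,204),(-27,13,204),(-27,13,170),(-27,-13,170)])
    ln([(-167.3,-22,71.6),(-167.3,22,71.6),(-127,22,55),(-127,-22,55)])
    ims.append(im)
cv2.imwrite('pics/fit2.png',np.vstack([np.hstack(ims[:2]),np.hstack(ims[2:])]))
E
```

```text
[ 0.62041224 -0.10225898 -0.00871721]
[[-1.6, -1.3], [0.4, -1.7], [0.6, -0.9], [0.1, -0.4], [0.0, -2.3], [0.5, -1.1], [-0.3, 0.3], [-1.3, -1.7], [0.6, -0.9], [-2.0, -0.7], [-0.5, 0.1], [-1.3, 0.5], [-0.3, -0.2]]
[ 0.62   -0.1032 -0.0095 -0.043   1.0501  0.4585  0.3177]
a [ 0.6212 -0.0979 -0.0115]
b [ 0.6185 -0.1054 -0.0061]
(0, 0, 187) [[ 0.62041224 -0.10225898  0.187     ]]
(-147, 0, 63) [[ 0.47341782 -0.10097757  0.063     ]]
(-155, 0, 40) [[ 0.46541813 -0.10090783  0.04      ]]
```

View pics/fit2.png

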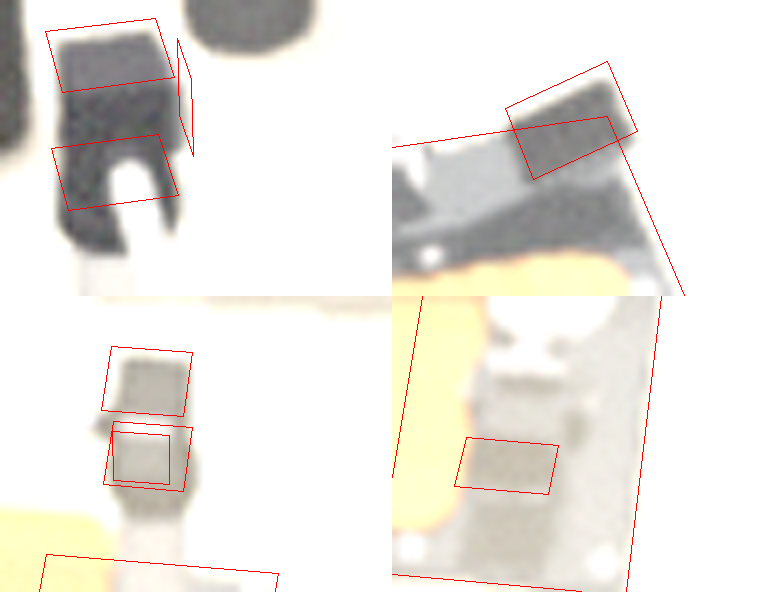

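Request:
move_arm --increments '[0,0,0,0.12,0,0,0,0,0.12,0,0,0,0,0.12,0,0,0,0,0.12,0,0,0,0,0.12,0,0,0,0,0.12,0,0,0,0,0.12,0,0,0,0,0.12,0]'

```text
time: 0.77
tool_pos: [0.2344, 0.5789, 0.2306]
tool_rot: [0.0, 0.625, 0.78, -0.001]
contact_force: [0.8, -0.2, 0.2]
gripper_width: 0.005
grasp_force: 0.0
```

Request:
move_arm --increments '[0,0,0,0.12,0,0,0,0,0.116,0,0,0,0,0,0]'

```text
time: 1.02
tool_pos: [0.2344, 0.579, 0.2306]
tool_rot: [0.0, 0.711, 0.703, -0.001]
contact_force: [0.8, -0.4, 0.5]
gripper_width: -0.002
grasp_force: 0.0
```

Request:
move_arm --increments '[-34,12,0,0,0,-34,12,0,0,0,-34,12,0,0,0,-34,12,0,0,0,-34,12,0,0,0,-34,12,0,0,0,-34,12,0,0,0,-34,12,0,0,0]'

```text
time: 1.68
tool_pos: [0.3278, 0.3047, 0.231]
tool_rot: [0.0, 0.709, 0.705, -0.0]
contact_force: [1.0, 0.9, -0.1]
gripper_width: -0.002
grasp_force: 0.0
```

Request:
move_arm --increments '[-34,12,0,0,0,-34,12,0,0,0,-34,12,0,0,0,-34,12,0,0,0,-34,12,0,0,0,-34,12,0,0,0,-34,12,0,0,0,-34,12,0,0,0]'

```text
time: 2.35
tool_pos: [0.4212, 0.0316, 0.2312]
tool_rot: [0.0, 0.71, 0.705, 0.0]
contact_force: [1.4, 0.4, 0.5]
gripper_width: -0.002
grasp_force: 0.0
```

Request:
move_arm --increments '[-34,12,10,0,0,-34,12,20,0,0,-34,13,20,0,0,-32,13,20,0,0,0,0,20,0,0,0,0,20,0,0,0,0,10,0,0,0,0,0,0,0]'

```text
time: 3.02
tool_pos: [0.4676, -0.1004, 0.1081]
tool_rot: [-0.003, 0.71, 0.704, -0.001]
contact_force: [0.7, -0.8, 0.2]
gripper_width: 0.001
grasp_force: 0.0
```

```bash
python3 - <<'E'
from h import *
from plant import manip
a=save('scene','scene1');b=save('top','top1');s=manip.state();p=s['tool_pos'];print(p,s['joint_pos'].round(3))
T=[]
for f in(a,b):
    c=proj(f,p)[0];x0,y0=(c-[24,16]).astype(int);print(c,x0,y0)
    im=cv2.resize((np.clip(f['image'][y0:y0+48,x0:x0+48]/130.,0,1)**.6*255).astype(np.uint8),None,fx=8,fy=8,interpolation=2)
    q=((c-[x0,y0])*8+3.5).astype(int);cv2.drawMarker(im,tuple(map(int,q)),(0,0,255),0,24);T.append(im)
cv2.imwrite('pics/z3.png',np.hstack(T))
E
```

```text
[ 0.46981328 -0.10082047  0.11157031] [-0.366 -0.195  2.054  0.     1.282 -0.358]
[268.47630213 211.98370837] 244 195
[243.57668399 198.859044  ] 219 182
```

View pics/z3.png

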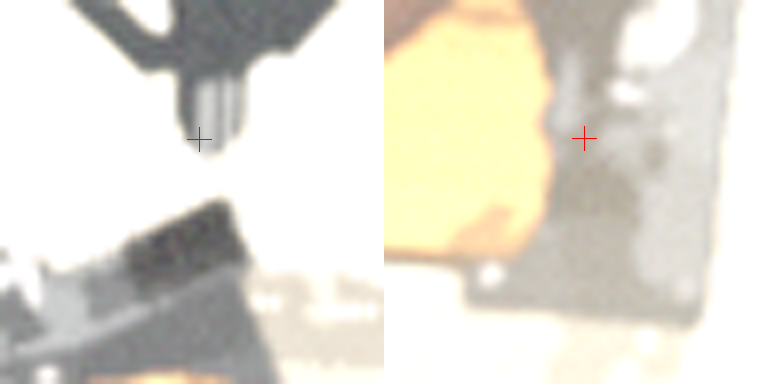

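Request:
move_arm --increments '[0,2,15,0,0,0,0,15,0,0,0,0,10,0,0,0,0,6,0,0,0,0,6,0,0,0,0,6,0,0,0,0,5,0,0,0,0,0,0,0]'

```text
time: 3.78
tool_pos: [0.4726, -0.1015, 0.0491]
tool_rot: [0.001, 0.71, 0.704, 0.0]
contact_force: [-0.5, 0.5, 5.3]
gripper_width: -0.0
grasp_force: 2.6
```

Request:
move_arm --increments '[0,0,3,0,0,0,0,3,0,0,0,0,0,0,0,0,0,0,0,0]'

```text
time: 4.12
tool_pos: [0.4725, -0.1016, 0.0439]
tool_rot: [0.001, 0.71, 0.704, -0.0]
contact_force: [-3.8, -0.9, 6.2]
gripper_width: -0.002
grasp_force: 3.2
```

Request:
move_arm --increments '[0,0,2,0,0,0,0,2,0,0,0,0,0,0,0,0,0,0,0,0]'

```text
time: 4.45
tool_pos: [0.4723, -0.1016, 0.0399]
tool_rot: [0.0, 0.71, 0.704, -0.0]
contact_force: [-4.3, 0.1, 7.6]
gripper_width: 0.002
grasp_force: 3.7
```

Request:
move_arm --increments '[0,0,1,0,0,0,0,1,0,0,0,0,0,0,0,0,0,0,0,0]'

```text
time: 4.78
tool_pos: [0.472, -0.1016, 0.0379]
tool_rot: [0.0, 0.71, 0.704, -0.001]
contact_force: [-5.5, -0.1, 8.0]
gripper_width: -0.006
grasp_force: 4.0
```

Request:
move_arm --increments '[0,0,1,0,0,0,0,1,0,0,0,0,0,0,0,0,0,0,0,0]'

```text
time: 5.12
tool_pos: [0.472, -0.1017, 0.0367]
tool_rot: [-0.0, 0.71, 0.704, -0.001]
contact_force: [-9.2, 0.9, 14.5]
gripper_width: 0.004
grasp_force: 6.9
```

Request:
move_arm --increments '[0,0,1,0,0,0,0,0,0,0]'

```text
time: 5.28
tool_pos: [0.472, -0.1017, 0.0365]
tool_rot: [-0.001, 0.71, 0.704, -0.001]
contact_force: [-10.9, 1.7, 19.4]
gripper_width: 0.001
grasp_force: 9.6
```

Request:
move_arm --increments '[0,0,1,0,0,0,0,0,0,0]'

```text
time: 5.45
tool_pos: [0.4721, -0.1018, 0.0363]
tool_rot: [-0.001, 0.71, 0.704, -0.001]
contact_force: [-13.8, 3.4, 26.0]
gripper_width: 0.004
grasp_force: 12.4
```

Request:
move_arm --increments '[0,0,-3,0,0,0,0,-6,0,0,0,0,-10,0,0,0,0,-20,0,0,0,0,-35,0,0,0,0,-35,0,0,0,0,-35,0,0,0,0,-35,0,0]'

```text
time: 6.12
tool_pos: [0.4714, -0.1009, 0.2133]
tool_rot: [0.0, 0.711, 0.704, 0.0]
contact_force: [0.8, -0.2, -0.4]
gripper_width: 0.003
grasp_force: 0.0
```

Request:
move_arm --increments '[0,0,-35,0,0.5,0,0,-20,0,1,0,25,0,0,1,0,35,0,0,1,0,35,0,0,1,0,35,0,0,1,0,20,0,0,1,0,0,0,0,1]'

```text
time: 6.78
tool_pos: [0.6243, -0.1025, 0.2656]
tool_rot: [-0.0, 0.71, 0.704, 0.0]
contact_force: [-0.8, 0.1, -0.7]
gripper_width: 0.999
grasp_force: 0.0
```

```bash
python3 - <<'E'
from h import *
from plant import manip
a=save('scene','scene2');b=save('top','top2');s=manip.state();p=s['tool_pos'];print(p,s['tool_rot'])
T=[]
for f in(a,b):
    c=proj(f,p)[0];x0,y0=(c-[22,20]).astype(int);print(c,x0,y0)
    im=cv2.resize((np.clip(f['image'][y0:y0+60,x0:x0+49]/130.,0,1)**.6*255).astype(np.uint8),None,fx=8,fy=8,interpolation=2)
    q=((c-[x0,y0])*8+3.5).astype(int);cv2.drawMarker(im,tuple(map(int,q)),(0,0,255),0,24);T.append(im)
cv2.imwrite('pics/z4.png',np.hstack(T))
E
```

```text
[ 0.62182156 -0.10246504  0.26593579] [-5.70141780e-04  7.10445469e-01  7.03751905e-01 -4.08092144e-04]
[217.09959167 174.88033543] 195 154
[247.94581455 139.3315388 ] 225 119
```

View pics/z4.png

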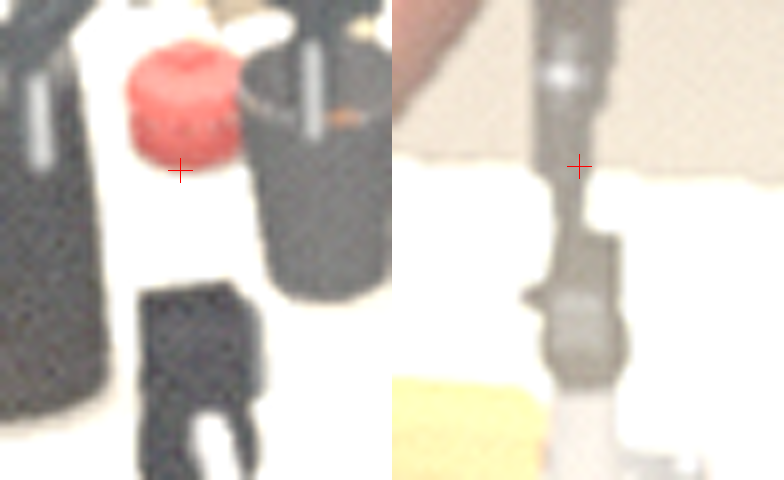

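```bash
python3 - <<'E'
from h import *
b=load('top2');a=load('scene2')
P=[[.579,-.1025,.279],[.579,-.0915,.279],[.579,-.1135,.279],[.6643,-.1025,.279]]
print((proj(b,P)-[225,119])*8+[395,3]);print((proj(a,P)-[195,154])*8+3)
# grip top back edge centre and column
print((proj(b,[[.6415,-.1025,.21],[.6415,-.0835,.21],[.6415,-.1215,.21]])-[225,119])*8+[395,3])
g=b['image'].astype(int).sum(2)
for v in (146,147,148,149): print(v,g[v,238:262])
E
```

```text
[[568.2837488  215.3028789 ]
 [543.28527715 213.52267089]
 [593.30237062 217.08452185]
 [588.07900956  77.77409048]]
[[300.27753733 123.36479087]
 [306.77341261 139.98197936]
 [293.86793018 106.96828609]
 [ 56.1353023  152.93738488]]
[[584.08612809 219.41164593]
 [543.35618496 216.50920078]
 [624.86957555 222.31790385]]
146 [671 671 672 668 671 639 475 274 193 188 231 349 515 607 630 631 654 672
 669 669 671 674 668 670]
147 [669 669 667 672 675 662 511 290 186 192 212 269 348 426 450 486 610 670
 675 667 669 673 671 669]
148 [672 672 665 672 667 651 483 265 182 190 196 197 216 240 240 322 522 655
 669 672 665 672 669 669]
149 [674 667 672 672 669 620 429 237 183 195 191 180 185 184 171 257 471 637
 675 672 669 670 670 670]
```

Request:
move_arm --increments '[-1,-1,20,0,1,0,0,25,0,1,0,0,25,0,1,0,0,15,0,1,0,0,10,0,1,0,0,6,0,1,0,0,0,0,1,0,0,0,0,1]'

```text
time: 7.55
tool_pos: [0.6212, -0.1038, 0.1665]
tool_rot: [0.001, 0.711, 0.704, 0.0]
contact_force: [0.6, -1.5, 0.4]
gripper_width: 1.0
grasp_force: 0.0
```

Request:
move_arm --increments '[0,0,0,0,0.62,0,0,0,0,0.6,0,0,0,0,0.58,0,0,0,0,0.56,0,0,0,0,0.54,0,0,0,0,0.54]'

```text
time: 8.05
tool_pos: [0.6197, -0.1038, 0.1662]
tool_rot: [-0.001, 0.711, 0.704, -0.001]
contact_force: [-6.9, 0.6, 4.9]
gripper_width: 0.538
grasp_force: 3.4
```

Request:
move_arm --increments '[0,0,0,0,0.5,0,0,0,0,0.47,0,0,0,0,0.45,0,0,0,0,0.4,0,0,0,0,0.2,0,0,0,0,0,0,0,0,0,0,0,0,0,0,0]'

```text
time: 8.72
tool_pos: [0.6201, -0.1038, 0.1668]
tool_rot: [-0.001, 0.711, 0.703, -0.001]
contact_force: [-2.9, -0.1, 7.8]
gripper_width: 0.463
grasp_force: 59.8
```

```bash
python3 - <<'E'
from plant import manip
s=manip.state();print(s['tool_pos'],s['contact_force'],s['ft_torque'],s['gripper_width']*85,s['grasp_force'])
E
```

```text
[ 0.6200869  -0.10379427  0.16680612] [-2.87550849 -0.05270312  7.84600619] [-0.01021796  1.94062837 -0.18031255] 39.31919963258093 59.76710468530655
```

Request:
move_arm --increments '[0,0,-3,0,0,0,0,-5,0,0,0,0,-6,0,0,0,0,-6,0,0,0,0,-5,0,0,0,0,0,0,0]'

```text
time: 9.22
tool_pos: [0.6199, -0.1037, 0.191]
tool_rot: [-0.001, 0.711, 0.704, -0.001]
contact_force: [-1.3, -1.8, -4.6]
gripper_width: 0.461
grasp_force: 61.4
```

Request:
move_arm --increments '[0,0,-6,0,0,0,0,-6,0,0,0,0,-6,0,0,0,0,-6,0,0,0,0,-6,0,0,0,0,-6,0,0,0,0,-4,0,0,0,0,0,0,0]'

```text
time: 9.88
tool_pos: [0.6201, -0.1036, 0.2308]
tool_rot: [-0.001, 0.711, 0.704, -0.001]
contact_force: [-4.8, -2.8, -6.1]
gripper_width: 0.465
grasp_force: 62.6
```

Request:
move_arm --increments '[0,0,-6,0,0,0,0,-6,0,0,0,0,-6,0,0,0,0,-6,0,0,0,0,-6,0,0,0,0,-6,0,0,0,0,-4,0,0,0,0,0,0,0]'

```text
time: 10.55
tool_pos: [0.6201, -0.1036, 0.2716]
tool_rot: [-0.001, 0.711, 0.704, -0.001]
contact_force: [-6.9, -1.6, -5.7]
gripper_width: 0.462
grasp_force: 62.8
```

```bash
python3 - <<'E'
from h import *
from plant import manip
a=save('scene','scene3');b=save('top','top3')
T=[]
for f,x0,y0 in((a,180,150),(b,180,95)):
    T.append(cv2.resize((np.clip(f['image'][y0:y0+115,x0:x0+90]/130.,0,1)**.6*255).astype(np.uint8),(396,506),interpolation=2))
cv2.imwrite('pics/z5.png',np.hstack(T))
print(manip.state()['contact_force'],manip.state()['tool_pos'])
E
```

```text
[-6.91947458 -1.23167263 -6.86693018] [ 0.62012116 -0.10360579  0.2716101 ]
```

View pics/z5.png

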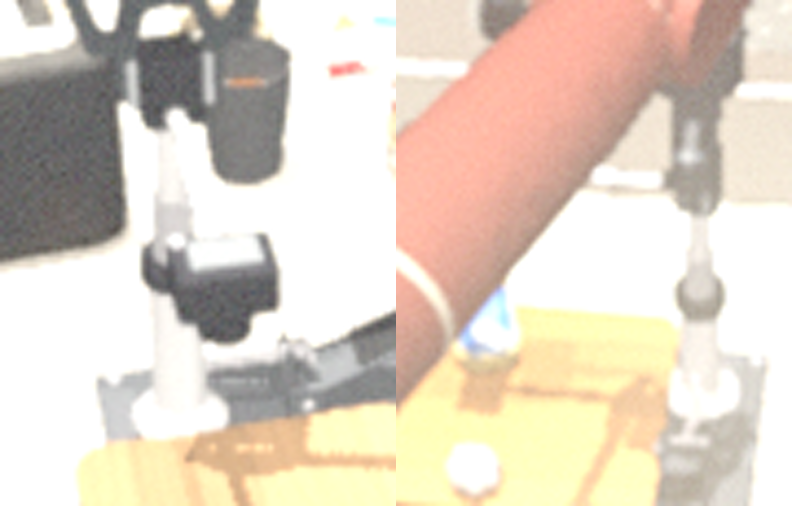

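The grip is held between the pads, and both the thin inner and the middle tube are now visible above the collar. I'll continue to the second stop.

Request:
move_arm --increments '[0,0,-4,0,0,0,0,-4,0,0,0,0,-3,0,0,0,0,-2,0,0,0,0,0,0,0]'

```text
time: 11.07
tool_pos: [0.6201, -0.1036, 0.2839]
tool_rot: [-0.001, 0.711, 0.704, -0.001]
contact_force: [-5.9, -1.8, -7.4]
gripper_width: 0.461
grasp_force: 62.6
```

Request:
move_arm --increments '[0,0,-2,0,0,0,0,-1,0,0,0,0,0,0,0]'

```text
time: 11.32
tool_pos: [0.6201, -0.1036, 0.2866]
tool_rot: [-0.001, 0.711, 0.704, -0.001]
contact_force: [-5.6, -2.4, -9.1]
gripper_width: 0.462
grasp_force: 62.5
```

Request:
move_arm --increments '[0,0,-1,0,0,0,0,-1,0,0,0,0,0,0,0]'

```text
time: 11.57
tool_pos: [0.62, -0.1036, 0.2874]
tool_rot: [-0.001, 0.711, 0.704, -0.001]
contact_force: [-4.5, -3.4, -13.4]
gripper_width: 0.465
grasp_force: 62.8
```

Request:
move_arm --increments '[0,0,-1,0,0,0,0,0,0,0]'

```text
time: 11.73
tool_pos: [0.62, -0.1036, 0.2875]
tool_rot: [-0.001, 0.711, 0.704, -0.001]
contact_force: [-4.1, -2.8, -16.5]
gripper_width: 0.458
grasp_force: 63.0
```

Request:
move_arm --increments '[0,0,-1,0,0,0,0,-1,0,0,0,0,0,0,0,0,0,0,0,0,0,0,0,0,0,0,0,0,0,0]'

```text
time: 12.23
tool_pos: [0.62, -0.1035, 0.2878]
tool_rot: [-0.002, 0.711, 0.704, -0.001]
contact_force: [-2.1, -3.3, -24.9]
gripper_width: 0.465
grasp_force: 64.2
```

Request:
move_arm --increments '[0,0,0,0,0,0,0,0,0,0,0,0,0,0,0,0,0,0,0,0,0,0,0,0,0,0,0,0,0,0]'

```text
time: 12.73
tool_pos: [0.62, -0.1035, 0.2878]
tool_rot: [-0.002, 0.711, 0.704, -0.001]
contact_force: [-1.2, -2.9, -24.8]
gripper_width: 0.459
grasp_force: 64.2
```

Steady against the second stop, travel about 120 mm and no slip, so I'm handing in.

```bash
python3 -c "
from plant import manip
print(manip.job_done())"
```

```text
the job is handed in; nothing more can be done
None
```

I pressed the pedal down to its stop and let it spring back. I then squeezed the button and pulled the column up about 120 mm to its second stop, and handed the job in at about 13 s with the grip still held (about 64 N on the pads).

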